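# Load the keyed cell cassette into the analyser bay

### The arm

A 6-joint arm with a two-finger parallel gripper is mounted at the origin on the work surface. World frame = base frame: x ahead of the robot, y to its left, z up, the work surface at z = 0. Lengths are in m, angles in rad, forces in N, time in s.
With the tool pointing down it reaches from about 0.35 to 0.975 m from the base axis. Payload 7.1 kg.
Tool frame: the origin (TCP) lies midway between the tips of the shut fingers; the grasp point (between the pads) lies 19 mm behind it; z points along the fingers, x is the direction in which the jaws open and shut, and the axes are right-handed (so a half turn about z gives the same grasp; the last joint's range is limited). The gripper opens to 88 mm and grips with 3 to 60 N. Pads are 20 mm wide; open, the fingers measure 115 mm over their backs; the gripper's body (75 mm by 178 mm) begins 61 mm behind the grasp point.
Start: joints at [1.3, 0.423, 1.63, -0, 1.089, -0.019], TCP at [0.156, 0.605, 0.223] pointing down, gripper open.
Joint ranges: [-3, 3], [-0.9, 2.11], [0.09, 2.58], [-1.31, 4.45], [0.11, 2.69], [-2.54, 2.54]. Speed limits (rad/s): [2.39, 2.39, 3.01, 3.14, 3.14, 3.14].

### API

Orientations are given as a unit quaternion [w, x, y, z].
In Python, from station import move_pose, movel, movej, command_gripper, wait, inverse_kinematics, read_camera, camera_info, MotionError, job_done, get_time, get_joint_pos, get_qvel, get_effort, get_tcp_pos, get_ee_rot, get_ft_force, get_ft_torque, get_grip_width gives the robot as it stands. Calls block until the motion is done:
- move_pose(position, orientation): joint-space move of the TCP to a pose.
- movel(position, frame=None, v=0.15, until_force=None): straight line of the TCP; frame=None keeps the orientation; v is the mean speed in m/s. With until_force (N) it stops when the force on the tool has changed by that much, and returns True; else False.
- movej(angles): joint-space move.
- command_gripper(opening): opening from 0.0 (shut) to 1.0 (fully open); the grip force is fixed at half the most; returns when the fingers have stopped.
- wait(seconds).
- inverse_kinematics(position, orientation): joint angles nearest the present ones, or None.
- read_camera(name): name is "side" or "top" or "wrist"; returns the picture (384x512x3 uint8, red, green, blue); there is no depth.
- camera_info(name): a dict with "intrinsics" (3x3 intrinsics, pixels), "T" (4x4, takes a point from camera to world coordinates); the wrist camera has in their place "tool_from_camera" (4x4, takes a point from camera to tool coordinates, whose origin is the TCP and whose axes are the tool frame's). Camera axes: x right, y up, looking along -z (the intrinsics and any distortion apply to the point x, -y, -z); pixel columns grow to the right and rows downward; lengths in m; the calibration is good to about 2 mm. The wrist camera is an equidistant fisheye: a pixel r from the principal point sees the ray r / f radians off the axis. A picture is of the moment at which its call begins: read the wrist's pose just before it. camera_info takes no time and is no camera call.
A pose or a line that the arm cannot do raises MotionError and nothing moves.
- job_done(): hands the job in, once; it reports no verdict.
Readings, each from a call of its own:
- get_time(): time.
- get_joint_pos(): joint angles.
- get_qvel(): joint speeds.
- get_effort(): joint torques, N m.
- get_tcp_pos(): TCP position.
- get_ee_rot(): TCP orientation.
- get_ft_force(): force on the tool from outside, world axes, zero at the start.
- get_ft_torque(): the same for the moment, N m.
- get_grip_width(): opening from 0.0 (shut) to 1.0 (fully open).
Only numpy, scipy, OpenCV 4.12 (cv2) and the standard library are available. Lean on these libraries where they do the work, as an engineer would, in place of code of your own. Each camera call takes 0.05 s, during which the arm holds its last target.

### The job

Load the blue-handled measuring cell into the analyser for a run: slide the steel clamp plate fully back by its black knob, lift the blue-handled cassette, turn it so that its side tab matches the tab recess of the pocket, and lower it gently until it lies flat on the pocket floor. Then slide the clamp plate fully home over the cassette's end and, with it closed, press the green start button right down and let go. Leave the orange-handled cassette and everything else on the bench where they are.

Things in the scene. Friction and masses are not known exactly. Their poses are not given: they have to be found in the camera images.
- dock: The fixed analyser bay: a low base 170 (x) x 230 (y) mm with an aluminium deck 40 mm above the bench; origin at the centre of its underside. Axes: z up, x away from the robot toward a grey instrument body, 60 mm high and 250 mm wide, from x = 86 to 176 mm; y along the pocket's long side, clamp toward -y, pocket toward +y.
- pocket (a point): Floor centre of the pocket's main rectangle in the bay deck, 22 mm above the bench, 18 mm below the deck; axes as dock. Pocket = cassette outline + 3 mm all round: main rectangle 62 (x) x 106 (y) mm plus a tab recess at its -x side (x -31 to -55, y 5 to 45 mm). The cassette fits only with its axes parallel to these (same yaw, no half turn).
- pocket_tab (a point): Floor centre of the tab recess, at (-40, 25, 0) mm in the axes of pocket; same axes.
- cassette_grip (a point): Centre of the upright blue handle block on the middle of the loose cassette: 20 (x) x 44 (y) mm, 34 mm high above the 20 mm thick dark plate; the point is 37 mm above the plate's underside (also above the pocket floor when seated). Cassette axes: z up, y along plate and handle, the tab at -x. 0.25 to 0.5 kg, lies flat on the bench at the start.
- cassette_tab (a point): Underside of the blue-handled cassette's tab, at (-40, 25) mm from the plate's middle in cassette axes. Plate outline: main rectangle 56 (x) x 100 (y) mm; tab 24 (x) x 34 (y) mm, outer edge at x = -52, middle at y = +25; the lowest 6 mm is 2 mm smaller at the outer edges. Two 8 mm brass stubs stand on the tab. Seated, the plate's top is 2 mm above the deck.
- spare_grip (a point): Centre of the handle (37 mm above the underside) of the loose orange-handled cassette: same size but a mirror image (tab at +x), so it does not fit this bay. To be left alone. The two cassettes may be in each other's places.
- clamp_knob (a point): Middle of the black knob on the sliding steel clamp plate, moves with it: 20 (x) x 26 (y) mm in bay axes, 35 mm high above the plate; the point is 72.5 mm above the bench. Plate 60 x 72 x 10 mm, top 55 mm above the bench, running between low rails along the bay's y. Fully home, the knob is 80 mm from pocket toward -y and the plate covers 18 mm of a seated cassette's end.
- clamp (a joint): Position of the clamp plate in m along the bay's -y: 0 fully home (over the pocket's -y end), 0.05 fully back (pocket uncovered). Stays where it is left (about 2.5 N of friction).
- start (a joint): Travel of the green start button in m: 0 released, 0.006 fully down (5 N, springs back).
- start_top (a point): Top centre of the green start button, 30 mm across, on the deck of the bay; pressed straight down.
- jar: Amber glass jar, 48 mm across, 70 mm high, loose; origin at the centre of its underside. Bystander.
- bottle: White plastic bottle with a red cap, 66 mm across, 170 mm high, loose; origin at the centre of its underside. Bystander.
- beaker: Clear beaker, 72 mm across, 90 mm high, loose; origin at the centre of its underside. Bystander.
- scoop_grip (a point): Handle of a loose sample spoon, 150 mm long, lying on the bench. Bystander.
Mind the look-alikes: they are no part of the job. Leave any red or turquoise look-alike of the part that bears cassette_grip alone.

How it is judged:
By the outcome, as a careful person would: the job done as asked, in the order asked, and still so for the second after the job is handed in, with the robot touching nothing.
It also fails if it takes over 61 s, if anything falls off the work surface, if the arm or the gripper's body presses on something with over 40 N, if the wrist force passes 120 N, or if a joint passes its speed limit or range.

## Working session

There is one attempt and no reset: what is moved stays moved. The work goes in short steps, each a Python script; the robot and the scene stay as the last script left them, time stands still between calls to the robot, and variables do not carry over. Pictures are saved under pics/ and viewed, and the job is handed in when it is done.

```bash
ls; mkdir -p pics; python3 - <<'E'
from station import *
import cv2
print(get_time(),get_tcp_pos(),get_ee_rot(),get_grip_width())
for n in ["side","top","wrist"]:
    im=read_camera(n); cv2.imwrite(f"pics/{n}0.png",im[:,:,::-1])
    i=camera_info(n); print(n,i)
E
```

```text
pics
0.0 [0.15553033 0.60476181 0.22192703] [ 4.36374648e-04  7.90308293e-01  6.12708940e-01 -6.06249578e-04] 0.9995723290901736
side {'intrinsics': array([[413.1941382 ,   0.        , 255.41737216],
       [  0.        , 413.1941382 , 193.14676791],
       [  0.        ,   0.        ,   1.        ]]), 'T': array([[ 0.81844796,  0.42750315, -0.38390623,  0.04362828],
       [-0.5744401 ,  0.59401981, -0.56316874, -0.76291596],
       [-0.0127085 ,  0.68145545,  0.73174925,  1.04443684],
       [ 0.        ,  0.        ,  0.        ,  1.        ]])}
top {'intrinsics': array([[386.22564349,   0.        , 258.98807073],
       [  0.        , 386.22564349, 190.38136395],
       [  0.        ,   0.        ,   1.        ]]), 'T': array([[-0.00392883,  0.99491293, -0.10066189,  0.45190903],
       [-0.99957142, -0.00682739, -0.02846677, -0.03090188],
       [-0.02900922,  0.10050691,  0.99451336,  1.11653106],
       [ 0.        ,  0.        ,  0.        ,  1.        ]])}
wrist {'intrinsics': array([[297.31863964,   0.        , 257.00743066],
       [  0.        , 297.31863964, 187.74128868],
       [  0.        ,   0.        ,   1.        ]]), 'tool_from_camera': array([[ 9.99999717e-01, -4.37275349e-04, -6.11541321e-04,
         3.11931947e-04],
       [-5.89597061e-04, -9.60848773e-01, -2.77072711e-01,
        -7.59774129e-02],
       [-4.66441661e-04,  2.77072994e-01, -9.60848760e-01,
        -1.62371171e-01],
       [ 0.00000000e+00,  0.00000000e+00,  0.00000000e+00,
         1.00000000e+00]])}
```

View pics/top0.png

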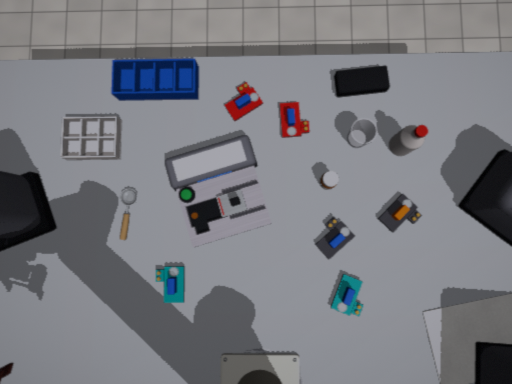

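View pics/side0.png

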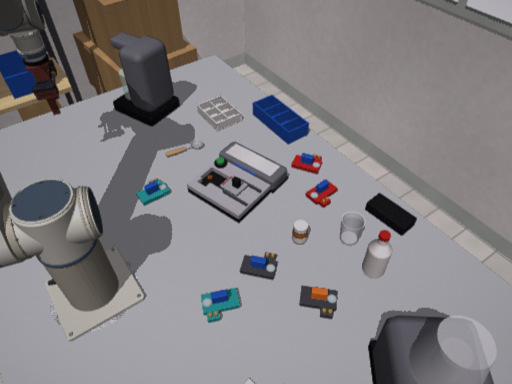

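View pics/wrist0.png

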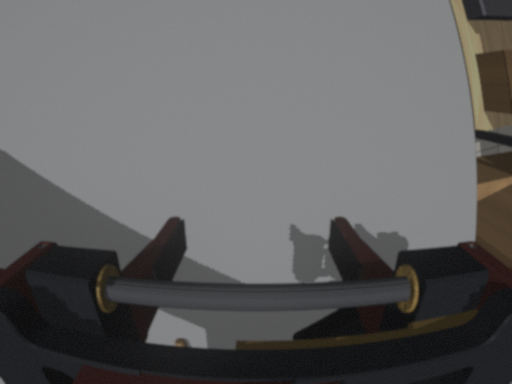

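Top view: the bay is at about (225,205), the blue dark-plated cassette at (335,238), orange at (400,212), and the jar at (329,180). Red and turquoise look-alikes are around them. Next I'll zoom in.

```bash
cat > h.py <<'E'
from station import *
import numpy as np, cv2
from scipy.spatial.transform import Rotation as R
def rot(q): return R.from_quat(np.r_[q[1:],q[0]]).as_matrix()
def ray(n,uv,pose=None):
    i=camera_info(n);K=i["intrinsics"];u,v=uv
    a=(u-K[0,2])/K[0,0];b=(v-K[1,2])/K[1,1]
    if n=="wrist":
        r=np.hypot(a,b);s=np.sin(r)/max(r,1e-9)
        d=np.array([a*s,-b*s,-np.cos(r)])
        p,q=pose;T=np.eye(4);T[:3,:3]=rot(q);T[:3,3]=p
        T=T@i["tool_from_camera"]
    else: d=np.array([a,-b,-1.]);T=i["T"]
    return T[:3,3],T[:3,:3]@d
def onz(n,uv,z,pose=None):
    o,d=ray(n,uv,pose);return o+d*(z-o[2])/d[2]
def proj(n,P,pose=None):
    i=camera_info(n);K=i["intrinsics"]
    T=i.get("T")
    if n=="wrist":
        p,q=pose;T=np.eye(4);T[:3,:3]=rot(q);T[:3,3]=p;T=T@i["tool_from_camera"]
    c=T[:3,:3].T@(np.asarray(P)-T[:3,3]);x,y,z=c[0],-c[1],-c[2]
    if n=="wrist":
        h=np.hypot(x,y);r=np.arctan2(h,z);k=r/max(h,1e-9);x*=k;y*=k
    else: x/=z;y/=z
    return np.array([K[0,0]*x+K[0,2],K[1,1]*y+K[1,2]])
def down(a):
    "tool down, jaw axis (tool x) at world yaw a -> quat wxyz"
    M=np.array([[np.cos(a),np.sin(a),0],[np.sin(a),-np.cos(a),0],[0,0,-1]])
    q=R.from_matrix(M).as_quat();return np.r_[q[3],q[:3]]
def blob(im,mask,amin=15):
    n,l,s,c=cv2.connectedComponentsWithStats(mask.astype(np.uint8))
    return [(s[k,4],c[k],l==k) for k in range(1,n) if s[k,4]>=amin]
E
python3 - <<'E'
import cv2
t=cv2.imread("pics/top0.png");s=cv2.imread("pics/side0.png")
cv2.imwrite("pics/tz.png",cv2.resize(t[130:250,160:290],None,fx=6,fy=4.9*6/4.9,interpolation=cv2.INTER_CUBIC)[:600])
cv2.imwrite("pics/sz.png",cv2.resize(s[135:225,180:300],None,fx=6,fy=6,interpolation=cv2.INTER_CUBIC))
cv2.imwrite("pics/tc.png",cv2.resize(t[170:270,300:430],None,fx=6,fy=6,interpolation=cv2.INTER_CUBIC))
E
python3 -c "
from h import *
for n,uv,z in [('top',(338,240),.054),('top',(187,195),.045),('top',(235,201),.09),('top',(205,213),.022),('top',(329,180),.07),('top',(403,212),.054)]: print(onz(n,uv,z).round(3))"
```

```text
[ 0.423 -0.215  0.054]
[0.549 0.202 0.045]
[0.528 0.063 0.09 ]
[0.499 0.154 0.022]
[ 0.585 -0.191  0.07 ]
[ 0.498 -0.392  0.054]
```

View pics/tz.png

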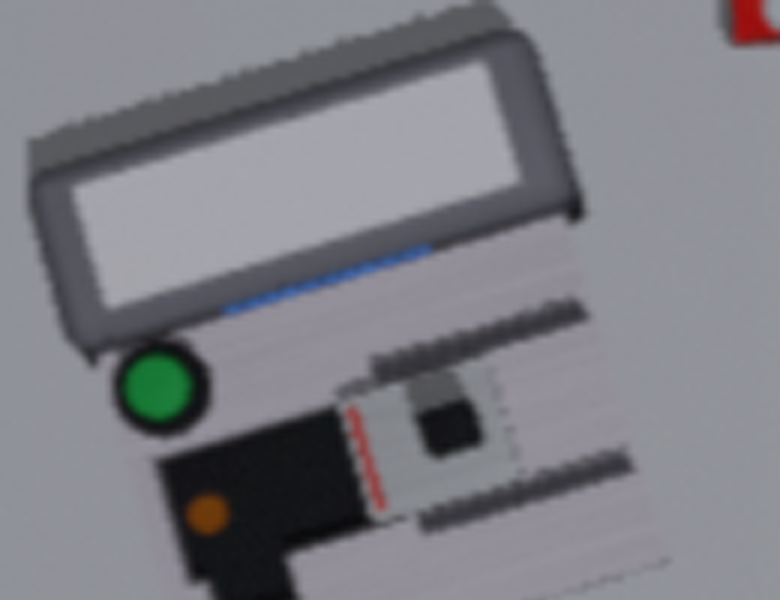

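View pics/sz.png

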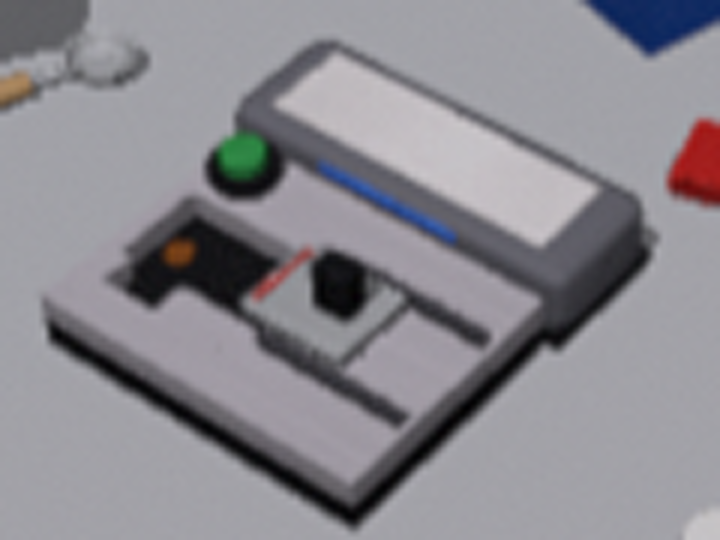

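View pics/tc.png

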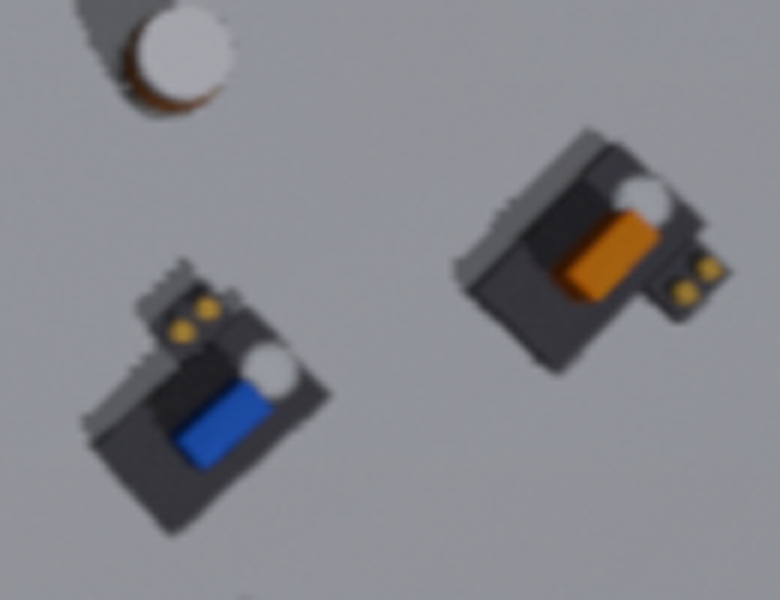

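Top and side crops: the bay is yawed about +16°, with the pocket tab recess toward the robot, the clamp closed or nearly so, and the button at the far +y corner. The blue cassette's tab points away from the robot at about −143° yaw, so it needs a turn of about 159°. Now a close wrist look over the bay.

```bash
cat >> h.py <<'E'
def shot(name):
    p,q=get_tcp_pos(),get_ee_rot(); im=read_camera("wrist")
    cv2.imwrite(f"pics/{name}.png",im[:,:,::-1]); np.savez(f"pics/{name}.npz",p=p,q=q,im=im); return im,(p,q)
def load(name):
    d=np.load(f"pics/{name}.npz"); return d["im"],(d["p"],d["q"])
E
python3 - <<'E'
from h import *
a=np.radians(106)
move_pose([0.53,0.11,0.28],down(a)); 
im,p=shot("w1"); print(get_time(),p,get_joint_pos().round(2))
cv2.imwrite("pics/w1z.png",cv2.resize(im[:,:,::-1],(800,600),interpolation=cv2.INTER_CUBIC))
E
```

```text
2.425 (array([0.52992876, 0.11056815, 0.27994779]), array([-5.56100529e-05,  6.01572004e-01,  7.98818577e-01,  3.55031427e-05])) [ 0.18  0.24  1.76  0.    1.15 -1.67]
```

View pics/w1z.png

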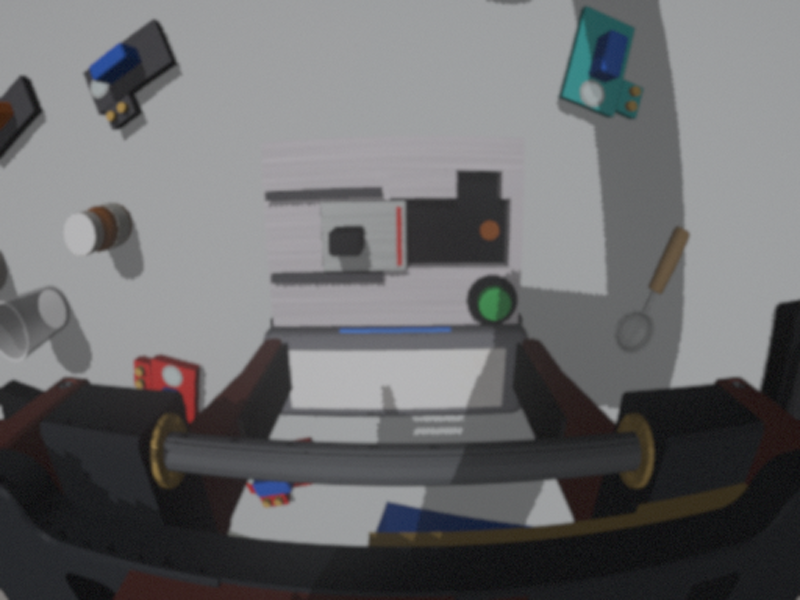

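The bay is well aligned in the wrist view (800-px scale). The pocket is at about (455,230), its tab recess at (480,185), the knob at (347,240), the green button at (494,304) and the clamp's red front edge at x=401. I'll zoom in and extract edges.

```bash
python3 - <<'E'
from h import *
im,p=load("w1")
c=im[80:225,160:345]
cv2.imwrite("pics/w1c.png",cv2.resize(c[:,:,::-1],None,fx=4,fy=4,interpolation=cv2.INTER_CUBIC))
g=im.mean(2)
print("row145",g[145,250:335].astype(int))
print("col310 ",g[100:185,310].astype(int)); print("col280",g[115:180,280].astype(int))
hsv=cv2.cvtColor(im,cv2.COLOR_RGB2HSV)
gm=(hsv[...,0]>45)&(hsv[...,0]<80)&(hsv[...,1]>120)
for b in blob(im,gm): print("green",b[0],b[1],onz("wrist",b[1],.048,p).round(4))
E
```

```text
row145 [148 147 142 130 112 102 111 129 132 111  77  52  46  47  48  48  48  47
  48  46  49  46  46  47  46  46  47  47  47  46  47  46  44  43  45  44
  46  46  47  47  46  47  45  45  45  45  44  45  43  47  46  45  44  46
  48  46  51  63  73  76  78  78  80  79  78  79  78  79  72  58  50  50
  51  62  73  94 125 146 155 154 156 156 156 156 157]
col310  [159 156 156 156 159 160 162 159 143 102  65  47  46  46  45  49  49  48
  50  49  48  48  50  49  49  46  48  51  49  46  48  51  48  48  49  47
  47  47  45  47  50  57  66  75  77  78  79  78  77  80  79  76  67  56
  48  46  44  45  46  46  45  46  43  44  46  46  47  58  75  94 114 135
 150 156 156 146 117  81  52  47  46  46  48  48  55]
col280 [160 159 158 160 159 156 154 156 156 157 149 121  83  55  45  44  44  44
  43  46  48  50  47  48  46  47  47  46  46  46  47  48  45  45  47  45
  48  46  48  45  47  47  47  46  46  44  46  46  45  45  46  51  56  73
  91 113 137 151 156 157 156 157 158 157 155]
green 190 [313.34210526 194.01052632] [0.5532 0.2003 0.048 ]
```

View pics/w1c.png

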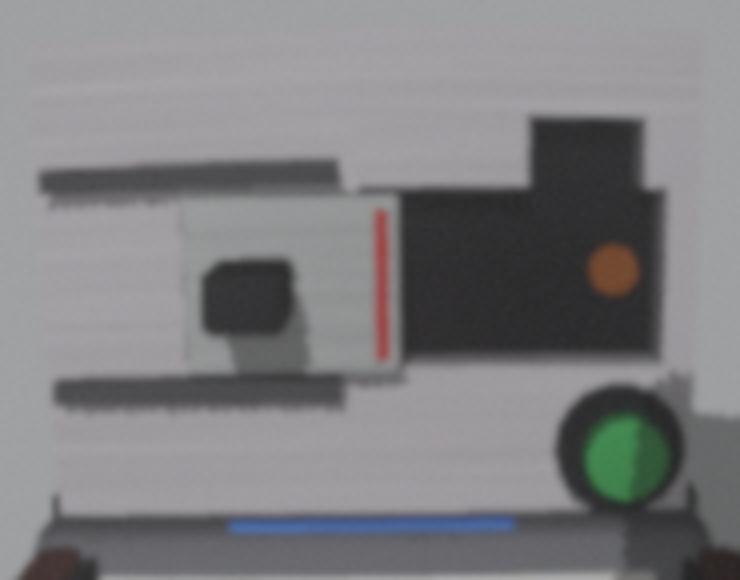

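```bash
python3 - <<'E'
from h import *
im,p=load("w1"); g=cv2.GaussianBlur(im.mean(2),(0,0),0.6)
def edge(us,vs,th=100,last=False):
    # crossing along sampled line
    from scipy.ndimage import map_coordinates as mc
    t=np.linspace(0,1,200);u=us[0]+(us[1]-us[0])*t;v=vs[0]+(vs[1]-vs[0])*t
    f=mc(g,[v,u],order=1)-th;k=np.where(f[:-1]*f[1:]<0)[0]
    k=k[-1] if last else k[0]
    s=k+f[k]/(f[k]-f[k+1]);return us[0]+(us[1]-us[0])*s/199,vs[0]+(vs[1]-vs[0])*s/199
W=lambda uv,z=.04:onz("wrist",uv,z,p)[:2]
E={}
E["mx-"]=[W(edge((c,c),(115,135))) for c in range(264,290,3)]
E["tabo"]=[W(edge((c,c),(100,118))) for c in range(297,317,3)]
E["mx+"]=[W(edge((c,c),(160,176))) for c in range(266,322,4)]
E["my+"]=[W(edge((320,330),(r,r))) for r in range(132,166,4)]
E["ty+"]=[W(edge((314,326),(r,r))) for r in range(113,124,2)]
E["ty-"]=[W(edge((287,298),(r,r))) for r in range(113,124,2)]
for k,v in E.items():
    v=np.array(v);c=v.mean(0);d=np.linalg.svd(v-c)[2][0]
    if "y" in k: d=d*np.sign(d[0]); yaw=np.degrees(np.arctan2(d[1],d[0]))
    else: d=d*np.sign(d[1]); yaw=np.degrees(np.arctan2(-d[0],d[1]))
    print(k,c.round(4),"yaw",yaw.round(2))
yaw=np.radians(15.5)
for yawd in (15.0,15.5,16,16.5):
  y=np.radians(yawd);ex=np.array([np.cos(y),np.sin(y)]);ey=np.array([-np.sin(y),np.cos(y)])
  print(yawd,{k:round(float(np.mean(np.array(v)@(ey if "y" in k else ex))),4) for k,v in E.items()})
np.save("pics/E.npy",E,allow_pickle=True)
# knob: dark blob on plate
k=(g<60);k[:, :205]=0;k[:,236:]=0;k[:140]=0;k[165:]=0
for b in blob(im,k): print("knob",b[0],b[1],onz("wrist",b[1],.085,p).round(4))
# top camera crosscheck
d=np.load("pics/w1.npz")
t=cv2.cvtColor(cv2.imread("pics/top0.png"),cv2.COLOR_BGR2HSV)
gm=(t[...,0]>45)&(t[...,0]<80)&(t[...,1]>120)
for b in blob(t,gm): print("green top",b[0],b[1],onz("top",b[1],.048).round(4))
s=cv2.cvtColor(cv2.imread("pics/side0.png"),cv2.COLOR_BGR2HSV)
gm=(s[...,0]>45)&(s[...,0]<80)&(s[...,1]>120)
for b in blob(s,gm): print("green side",b[0],b[1],[onz("side",b[1],z).round(4) for z in(.048,.055)])
E
```

```text
mx- [0.4788 0.1231] yaw 16.66
tabo [0.4441 0.1552] yaw 17.02
mx+ [0.5294 0.1618] yaw 16.73
my+ [0.4873 0.1971] yaw 16.98
ty+ [0.4498 0.1773] yaw 16.69
ty- [0.4613 0.1407] yaw 15.56
15.0 {'mx-': 0.4944, 'tabo': 0.4691, 'mx+': 0.5532, 'my+': 0.0642, 'ty+': 0.0549, 'ty-': 0.0165}
15.5 {'mx-': 0.4943, 'tabo': 0.4694, 'mx+': 0.5533, 'my+': 0.0597, 'ty+': 0.0507, 'ty-': 0.0123}
16 {'mx-': 0.4942, 'tabo': 0.4697, 'mx+': 0.5535, 'my+': 0.0551, 'ty+': 0.0465, 'ty-': 0.0081}
16.5 {'mx-': 0.4941, 'tabo': 0.4699, 'mx+': 0.5535, 'my+': 0.0505, 'ty+': 0.0423, 'ty-': 0.0039}
knob 313 [221.73482428 154.01916933] [0.5267 0.0653 0.085 ]
green top 118 [185.94915254 193.88983051] [0.5516 0.2039 0.048 ]
green side 55 [220.14545455 160.76363636] [array([0.555 , 0.2063, 0.048 ]), array([0.5514, 0.1995, 0.055 ])]
```

Pocket centre is about (0.503, 0.148) at yaw 16.7°. Tab depth comes out at 24 mm ✓, main width 59.5 mm and tab width 38.5 mm (given 62 and 40; the far edges are biased by the pocket walls). The knob is about 84 mm toward −y, so the clamp is essentially home. I'll grip the knob and slide it back.

```bash
cat >> h.py <<'E'
YAW=np.radians(16.7); EX=np.array([np.cos(YAW),np.sin(YAW)]); EY=np.array([-np.sin(YAW),np.cos(YAW)])
PK=np.array([.5034,.1477])
def bay(x,y,z): return np.r_[PK+EX*x+EY*y,z]
E
python3 - <<'E'
from h import *
q=down(YAW+np.pi/2)
command_gripper(0.6)
move_pose(bay(0,-.0835,.115),q)
print("hit",movel(bay(0,-.0835,.0605),v=.1,until_force=8),get_tcp_pos().round(4),get_time())
command_gripper(0.0); print("w",get_grip_width()*88, get_ft_force().round(1))
s=get_tcp_pos()
r=movel(np.r_[s[:2]-EY*.058,s[2]],v=.05,until_force=12)
e=get_tcp_pos(); print(r,"moved",(e-s)[:2]@EY,(e-s)[:2]@EX,e, get_ft_force().round(1),get_time(),get_grip_width()*88)
E
```

```text
hit False [0.5279 0.0679 0.061 ] 4.55
w 25.9968852032467 [ 0.4 -3.1  6.3]
True moved -0.046815877295685975 6.763554940441702e-07 [0.54131074 0.02265601 0.06097952] [-1.4  4.2  4.2] 5.975 25.98462067068215
```

```bash
python3 - <<'E'
from h import *
s=get_tcp_pos()
for i in range(2):
    r=movel(np.r_[get_tcp_pos()[:2]-EY*.008,s[2]],v=.02,until_force=15)
    e=get_tcp_pos(); print(r,(e-s)[:2]@EY,get_ft_force().round(1),get_time())
command_gripper(0.6); e=get_tcp_pos()
print("rel pocket",(e[:2]-PK)@EY,(e[:2]-PK)@EX)
movel(np.r_[e[:2],.12],v=.15); im,p=shot("w2")
cv2.imwrite("pics/w2z.png",cv2.resize(im[:,:,::-1],(800,600),interpolation=cv2.INTER_CUBIC))
print(get_time())
E
```

```text
True 3.435634734644724e-05 [-0.8  3.2  4. ] 6.2167
True 4.312907598261254e-05 [-1.1  3.3  4.4] 6.4583
rel pocket -0.1301552249961009 0.00022091321401753372
7.6667
```

View pics/w2z.png

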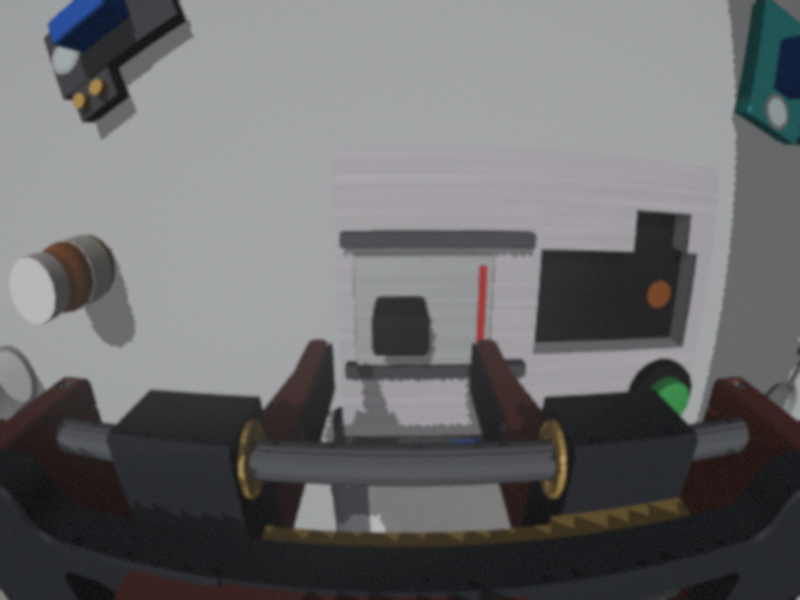

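The clamp hit a hard stop with the knob 130.2 mm from the pocket (80 + 50 expected ✓), and the pocket at (455–690, 210–350) is uncovered. Next, matched wrist looks at the pocket and the cassette.

```bash
python3 - <<'E'
from h import *
command_gripper(1.0)
move_pose(bay(0,-.03,.222),down(YAW)); im,p=shot("w3"); print(p[0],get_time())
c=im[60:360,100:412]
cv2.imwrite("pics/w3z.png",cv2.resize(c[:,:,::-1],None,fx=2,fy=2,interpolation=cv2.INTER_CUBIC))
a=np.radians(-143); y=np.array([-np.sin(a),np.cos(a)])
move_pose(np.r_[np.array([.423,-.215])-.03*y,.20],down(a)); im,p=shot("w4"); print(p[0],get_time())
c=im[60:360,100:412]
cv2.imwrite("pics/w4z.png",cv2.resize(c[:,:,::-1],None,fx=2,fy=2,interpolation=cv2.INTER_CUBIC))
E
```

```text
[0.51192546 0.11881402 0.22180265] 9.9833
[ 0.40516032 -0.19087886  0.20001255] 11.8667
```

View pics/w3z.png

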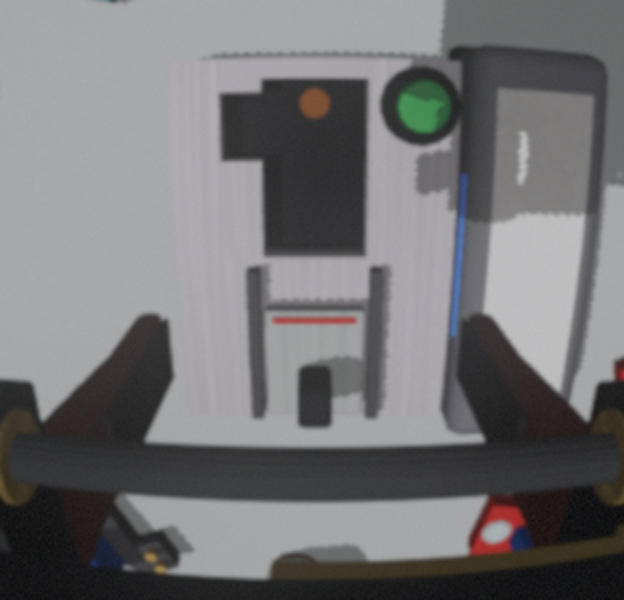

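View pics/w4z.png

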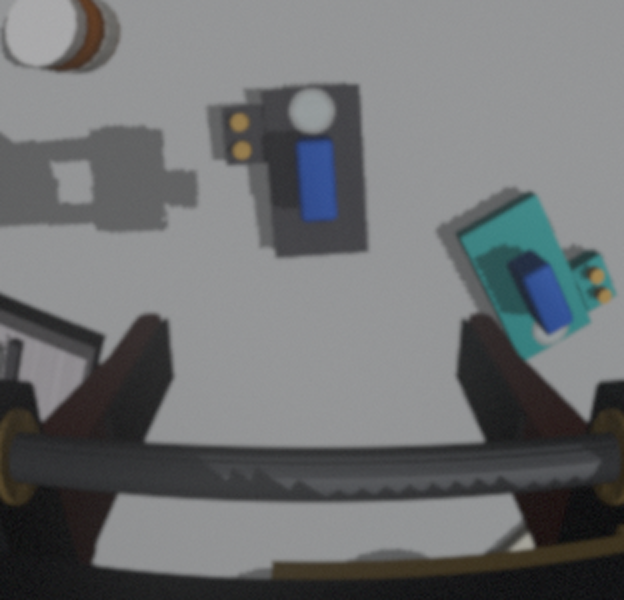

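w3 shows the whole pocket (crop px x 220–367, y 78–255) and the button at (423,107). w4 shows the blue cassette (plate 262–367 × 85–255, handle at (318,180), tab left), yawed about 3° from my guess. Now measuring both.

```bash
cat > m.py <<'E'
from h import *
from scipy.ndimage import map_coordinates as mc
def edge(g,a,b,th):
    t=np.linspace(0,1,200);a=np.array(a,float);b=np.array(b,float);P=a+(b-a)*t[:,None]
    f=mc(g,[P[:,1],P[:,0]],order=1)-th;k=np.where(f[:-1]*f[1:]<0)[0]
    if len(k)==0: return None
    k=k[0];s=(k+f[k]/(f[k]-f[k+1]))/199;return a+(b-a)*s
def line(g,pose,z,segs,th):
    pts=[edge(g,a,b,th) for a,b in segs];pts=np.array([onz("wrist",q,z,pose)[:2] for q in pts if q is not None])
    c=np.median(pts,0);c=pts.mean(0);_,s,vt=np.linalg.svd(pts-c);return c,vt[0],s[1]/np.sqrt(len(pts)),pts
def full(u,v): return (100+u/2,60+v/2)
E
python3 - <<'E'
from m import *
im,p=load("w3"); g=im.mean(2)
def H(v0,v1,us): return [(full(u,v0),full(u,v1)) for u in us]
def V(u0,u1,vs): return [(full(u0,v),full(u1,v)) for v in vs]
L={"y+":H(66,92,range(275,355,8)),"y-":H(268,242,range(275,355,8)),"x+":V(376,354,range(110,245,8)),"x-":V(252,276,range(175,245,8)),
"tx":V(208,236,range(102,152,6)),"ty+":H(82,106,range(228,256,4)),"ty-":H(170,148,range(228,256,4))}
for th in (85,100,125):
  r={}
  for k,s in L.items():
    c,d,e,pts=line(g,p,.04,s,th)
    n="y" in k
    ax=EY if n else EX
    if n: d=d*np.sign(d@EX);yw=np.arctan2(d[1],d[0])
    else: d=d*np.sign(d@EY);yw=np.arctan2(-d[0],d[1])
    r[k]=(round(float((c-PK)@ax)*1000,1),round(float(np.degrees(yw)),2))
  print(th,r)
hsv=cv2.cvtColor(im,cv2.COLOR_RGB2HSV)
for b in blob(im,(hsv[...,0]>45)&(hsv[...,0]<80)&(hsv[...,1]>120)): print("green",b[0],b[1],onz("wrist",b[1],.05,p)[:2],[((onz("wrist",b[1],z,p)[:2]-PK)@EX,(onz("wrist",b[1],z,p)[:2]-PK)@EY) for z in (.045,.055)])
im,p=load("w4"); hsv=cv2.cvtColor(im,cv2.COLOR_RGB2HSV)
bm=(hsv[...,0]>105)&(hsv[...,0]<130)&(hsv[...,1]>140);bm[:,:220]=0;bm[:,300:]=0
for b in blob(im,bm):
    ct=cv2.findContours(b[2].astype(np.uint8),cv2.RETR_EXTERNAL,cv2.CHAIN_APPROX_NONE)[0][0][:,0]
    print(b[0],b[1],ct.min(0),ct.max(0)); 
    for z in (.054,):
        w=np.array([onz("wrist",c,z,p)[:2] for c in ct.astype(float)],np.float32)
        print(cv2.minAreaRect((w*1000).astype(np.float32)),np.mean(w,0))
c=im[90:190,190:310]; cv2.imwrite("pics/w4c.png",cv2.resize(c[:,:,::-1],None,fx=6,fy=6,interpolation=cv2.INTER_CUBIC))
E
```

```text
85 {'y+': (51.0, 16.8), 'y-': (-52.3, 16.73), 'x+': (28.8, 16.61), 'x-': (-30.3, 16.96), 'tx': (-54.3, 16.94), 'ty+': (43.0, 15.67), 'ty-': (5.3, 16.51)}
100 {'y+': (51.4, 16.82), 'y-': (-53.0, 16.78), 'x+': (29.3, 16.65), 'x-': (-30.8, 16.92), 'tx': (-54.8, 16.97), 'ty+': (43.4, 15.97), 'ty-': (4.8, 16.41)}
125 {'y+': (52.1, 16.82), 'y-': (-54.0, 16.81), 'x+': (30.1, 16.67), 'x-': (-31.5, 16.99), 'tx': (-55.6, 16.61), 'ty+': (44.2, 16.31), 'ty-': (4.0, 16.31)}
green 310 [310.01612903 115.78387097] [0.55038204 0.19672557] [(np.float64(0.05997849968481898), np.float64(0.03327323830751429)), (np.float64(0.058198434550956996), np.float64(0.033640774752398184))]
676 [257.90976331 149.45710059] [249 130] [267 169]
((421.60870361328125, -213.69129943847656), (18.007396697998047, 42.26264190673828), 41.14006042480469) [ 0.42182362 -0.21390237]
```

View pics/w4c.png

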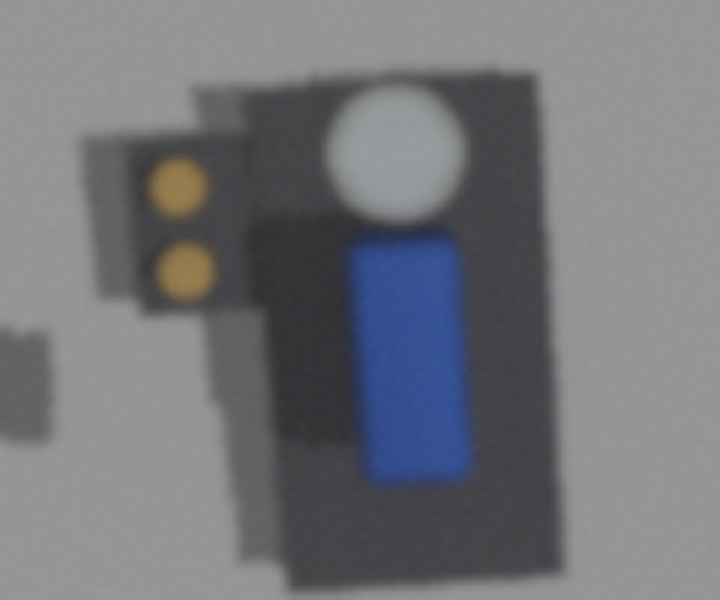

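```bash
python3 - <<'E'
from m import *
im,p=load("w4"); g=im.mean(2)
f=lambda u,v:(190+u/6,90+v/6)
L={"x+":[(f(585,v),f(525,v)) for v in range(100,560,30)],"y-":[(f(u,610),f(u,550)) for u in range(310,540,20)],
"y+":[(f(u,50),f(u,100)) for u in range(300,520,20)]}
for th in (95,110,125):
  for k,s in L.items():
    c,d,e,pts=line(g,p,.02,s,th)
    if k[0]=="x": d=d*np.sign(d[0]); yw=np.arctan2(-d[0],d[1])
    else: d=-d*np.sign(d[0]); yw=np.arctan2(d[1],d[0])
    print(th,k,(c*1000).round(1),np.degrees(yw).round(2),(e*1000).round(2))
t=np.radians(-139);ex=np.array([np.cos(t),np.sin(t)]);ey=np.array([-np.sin(t),np.cos(t)])
h=np.array([.4216,-.2137])
for th in (95,110,125):
  print({k:(((line(g,p,.02,s,th)[0]-h)@(ex if k[0]=="x" else ey))*1000).round(1) for k,s in L.items()})
E
```

```text
95 x+ [ 400.8 -230.8] -138.97 0.09
95 y- [ 389.6 -175.7] -138.95 0.09
95 y+ [ 452.1 -252.5] -139.65 0.23
110 x+ [ 400.3 -231.2] -138.93 0.11
110 y- [ 389.1 -175.1] -138.94 0.12
110 y+ [ 452.9 -252.8] -139.96 0.25
125 x+ [ 399.8 -231.6] -138.89 0.15
125 y- [ 388.7 -174.5] -138.96 0.14
125 y+ [ 453.3 -253.4] -140.27 0.28
{'x+': np.float64(26.9), 'y-': np.float64(-49.7), 'y+': np.float64(49.2)}
{'x+': np.float64(27.6), 'y-': np.float64(-50.4), 'y+': np.float64(50.1)}
{'x+': np.float64(28.2), 'y-': np.float64(-51.1), 'y+': np.float64(50.8)}
```

Cassette: handle centred on the plate to within 0.5 mm, yaw −138.95°. The edges and the handle agree. Grasp, lift, turn and carry over.

```bash
cat >> h.py <<'E'
YAW=np.radians(16.75); EX=np.array([np.cos(YAW),np.sin(YAW)]); EY=np.array([-np.sin(YAW),np.cos(YAW)])
PK=PK+EX*-.00075+EY*-.0002
E
python3 - <<'E'
from h import *
a=np.radians(-138.95); g=[.4222,-.2141]
command_gripper(0.6)
move_pose(g+[.09],down(a))
print("hit",movel(g+[.0245],v=.08,until_force=8),get_tcp_pos().round(4),get_time())
f0=get_ft_force(); command_gripper(0.0); print("w",get_grip_width()*88,get_ft_force()-f0)
movel(g+[.16],v=.12); wait(.2); print("df",(get_ft_force()-f0).round(2),get_ft_torque().round(2),get_time())
move_pose(bay(0,0,.16),down(YAW)); print(get_tcp_pos(),get_grip_width()*88,get_time())
im,p=shot("w5")
cv2.imwrite("pics/w5z.png",cv2.resize(im[:,:,::-1],(800,600),interpolation=cv2.INTER_CUBIC))
E
```

```text
hit False [ 0.4225 -0.2142  0.0248] 14.075
w 19.7206443153143 [-1.66716866  0.96577092  4.60431138]
df [ 0.12  0.62 -1.72] [ 0.03  0.16 -0.02] 16.1667
[0.50275725 0.14684086 0.15993217] 20.016756391974653 17.875
```

View pics/w5z.png

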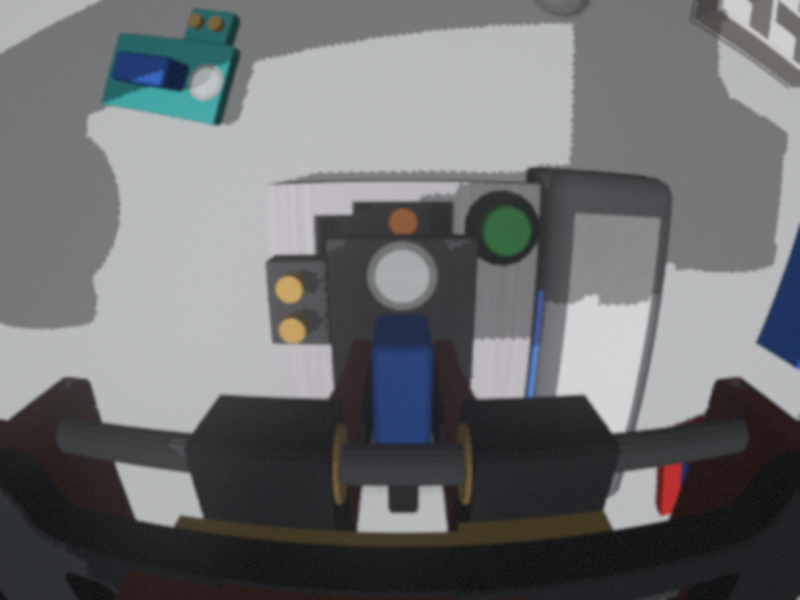

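In hand (w5): the cassette is upright, with the tab on the left at (295,300) on the same side as the recess, and the +y plate edge at row ~238. Checking yaw and offset in the hand.

```bash
python3 - <<'E'
from m import *
im,p=load("w5"); g=im.mean(2); k=1/1.5625
c=im[115:260,160:350]; cv2.imwrite("pics/w5c.png",cv2.resize(c[:,:,::-1],None,fx=4,fy=4,interpolation=cv2.INTER_CUBIC))
f=lambda u,v:(u*k,v*k)
L={"x+":[(f(490,v),f(462,v)) for v in range(262,340,8)],"tx":[(f(256,v),f(284,v)) for v in range(270,336,8)],"ty-":[(f(u,356),f(u,330)) for u in range(280,322,6)]}
zt=p[0][2]-.0245+.020
for n,s in L.items():
  for th in (100,):
    c,d,e,pts=line(g,p,zt,s,th);t=(c-p[0][:2])
    if n[-1]=="x" or n[0]=="x": d=d*np.sign(d@EY); yw=np.arctan2(-d[0],d[1])
    else: d=d*np.sign(d@EX); yw=np.arctan2(d[1],d[0])
    print(n,(t@EX*1000).round(1),(t@EY*1000).round(1),np.degrees(yw).round(2),(e*1000).round(2))
E
```

```text
x+ 28.6 26.2 13.79 0.8
tx -50.5 24.6 16.46 0.07
ty- -38.7 8.5 16.17 0.03
```

View pics/w5c.png

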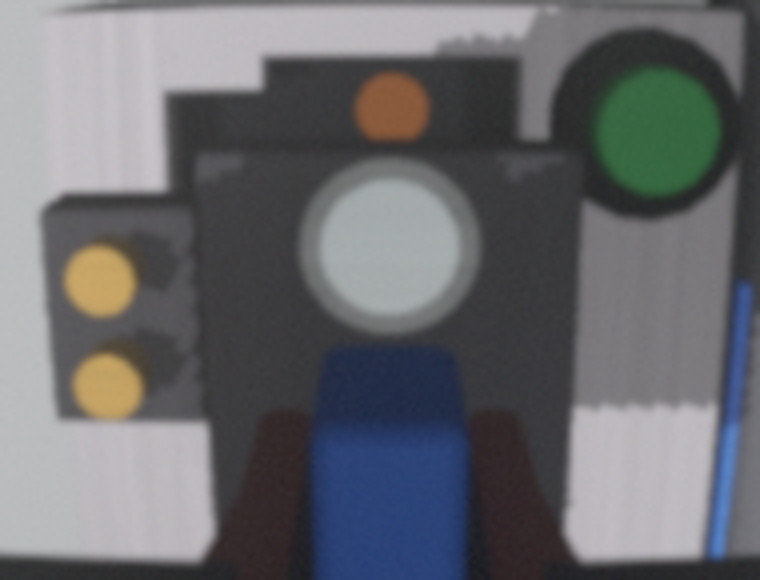

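```bash
python3 - <<'E'
from m import *
im,p=load("w5"); zt=p[0][2]-.0045
f=lambda u,v:np.array((160+u/4,115+v/4))
for n,uv in {"TL":(197,153),"TR":(581,153),"tabTL":(45,212),"tabBL":(58,418),"tabBR":(205,420),"Rlow":(570,500),"Llow":(215,500)}.items():
    w=onz("wrist",f(*uv),zt,p)[:2]-p[0][:2]; print(n,(w@EX*1000).round(1),(w@EY*1000).round(1))
# predicted if flat
for x,y in ((-28,50),(28,50),(28,-15),(-28,-15)):
    P=np.r_[p[0][:2]+EX*x/1000+EY*y/1000,zt]; u=proj("wrist",P,p); print(x,y,((u-[160,115])*4).round(0))
E
```

```text
TL -27.1 48.8
TR 27.9 48.7
tabTL -50.3 40.4
tabBL -51.0 7.7
tabBR -27.7 7.7
Rlow 28.8 -5.9
Llow -26.9 -5.9
-28 50 [190. 145.]
28 50 [582. 144.]
28 -15 [562. 551.]
-28 -15 [211. 551.]
```

Offsets in hand are within about 0.5 mm with the +y end drooping 1–2°, inside the 3 mm clearance. Lowering with force stop.

```bash
python3 - <<'E'
from h import *
movel(bay(0,0,.072),v=.1); print(get_tcp_pos().round(4),get_ft_force().round(1),get_time())
r=movel(bay(0,0,.0455),v=.02,until_force=6); print(r,get_tcp_pos().round(4),get_ft_force().round(1),get_ft_torque().round(2),get_time())
im,p=shot("w6")
cv2.imwrite("pics/w6c.png",cv2.resize(im[100:280,120:380,::-1],None,fx=3,fy=3,interpolation=cv2.INTER_CUBIC))
E
```

```text
[0.5032 0.1474 0.0725] [-0.2  0.5 -3.8] 18.9583
True [0.5026 0.1472 0.0466] [-0.1 -0.1  5.3] [-0.03  0.05  0.03] 20.125
```

View pics/w6c.png

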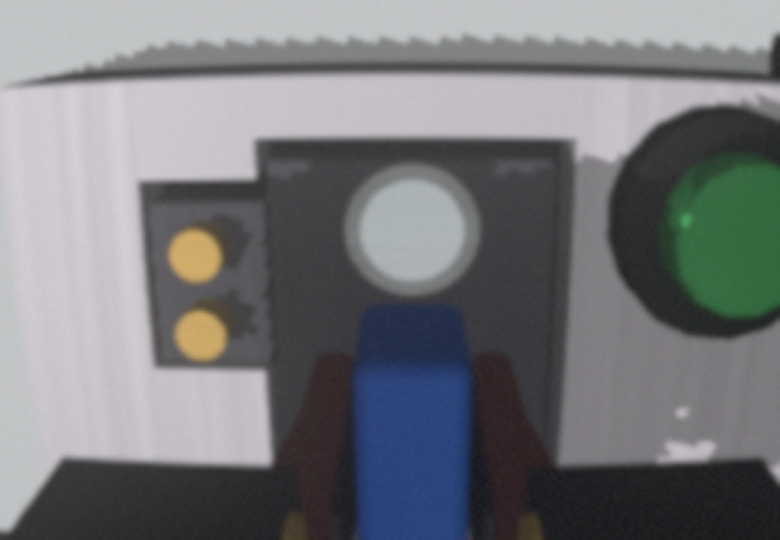

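Contact came at TCP z 0.0466, against 0.0465 predicted for the floor, and the plate and tab lie inside the pocket outline. Release and check.

```bash
python3 - <<'E'
from h import *
command_gripper(0.55); e=get_tcp_pos(); print(get_ft_force().round(1))
movel(np.r_[e[:2],.10],v=.12)
e=get_tcp_pos(); movel(bay(0,-.06,.16),v=.2)
im,p=shot("w7"); print(get_time())
cv2.imwrite("pics/w7c.png",cv2.resize(im[60:260,130:390,::-1],None,fx=3,fy=3,interpolation=cv2.INTER_CUBIC))
s=read_camera("side"); cv2.imwrite("pics/s7.png",cv2.resize(s[135:225,180:300,::-1],None,fx=6,fy=6,interpolation=cv2.INTER_CUBIC))
E
```

```text
[0.4 0.3 1.1]
22.0333
```

View pics/w7c.png

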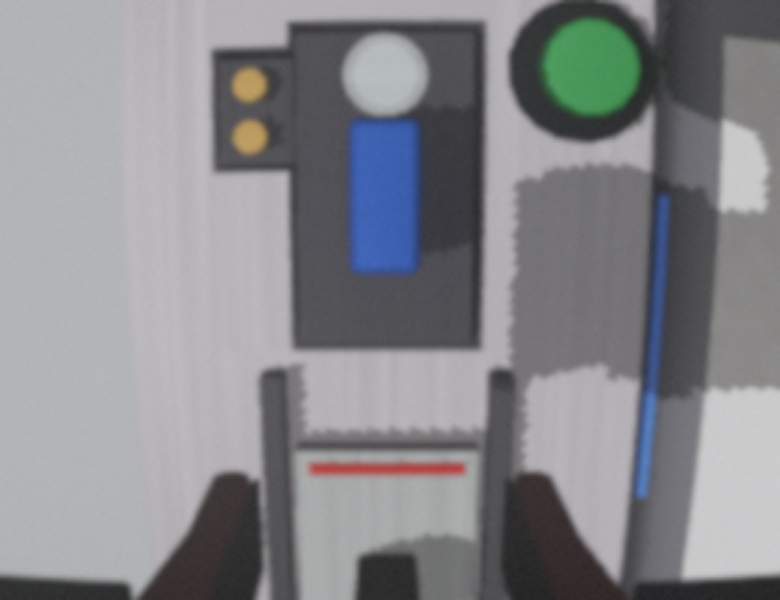

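View pics/s7.png

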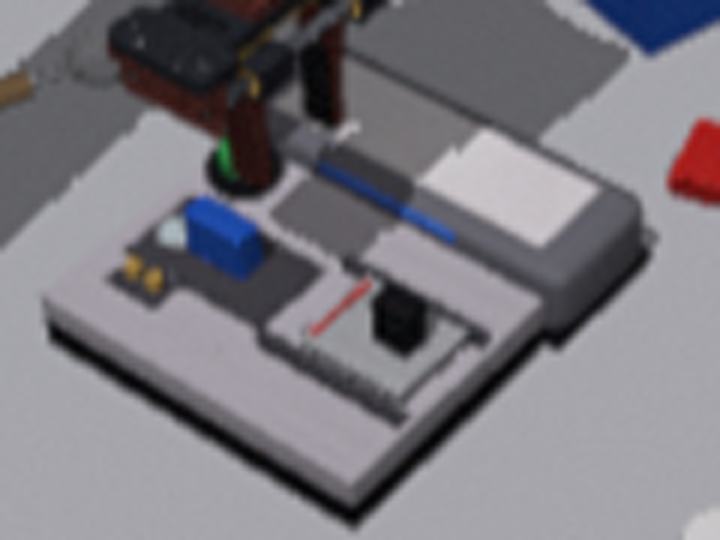

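The cassette sits flat, evenly inside the pocket in both views. Now closing the clamp.

```bash
python3 - <<'E'
from h import *
q=down(YAW+np.pi/2)
move_pose(bay(0,-.130,.13),q)
print("hit",movel(bay(0,-.130,.0605),v=.1,until_force=8),get_tcp_pos().round(4))
command_gripper(0.0); print("w",get_grip_width()*88,get_time())
s=get_tcp_pos()
r=movel(np.r_[s[:2]+EY*.058,s[2]],v=.05,until_force=12); e=get_tcp_pos(); print(r,(e-s)[:2]@EY)
r=movel(np.r_[e[:2]+EY*.008,s[2]],v=.02,until_force=15); e=get_tcp_pos(); print(r,(e-s)[:2]@EY,(e[:2]-PK)@EY,get_time())
command_gripper(0.55); e=get_tcp_pos(); movel(np.r_[e[:2],.13],v=.15); print(get_time())
im,p=shot("w8")
cv2.imwrite("pics/w8z.png",cv2.resize(im[:,:,::-1],(800,600),interpolation=cv2.INTER_CUBIC))
hsv=cv2.cvtColor(im,cv2.COLOR_RGB2HSV)
for b in blob(im,(hsv[...,0]>45)&(hsv[...,0]<80)&(hsv[...,1]>120)):
  for z in (.045,.055): w=onz("wrist",b[1],z,p)[:2]-PK; print("green",b[0],b[1],w@EX,w@EY)
E
```

```text
hit False [0.5406 0.0228 0.0608]
w 26.006929178173245 24.9
True 0.049736098642701856
True 0.04971088894225858 -0.08038482977509513 26.0667
27.2333
green 136 [382.14705882 248.01470588] 0.05741441520852776 0.04401199131351031
green 136 [382.14705882 248.01470588] 0.0520187436826832 0.0389899552692114
```

View pics/w8z.png

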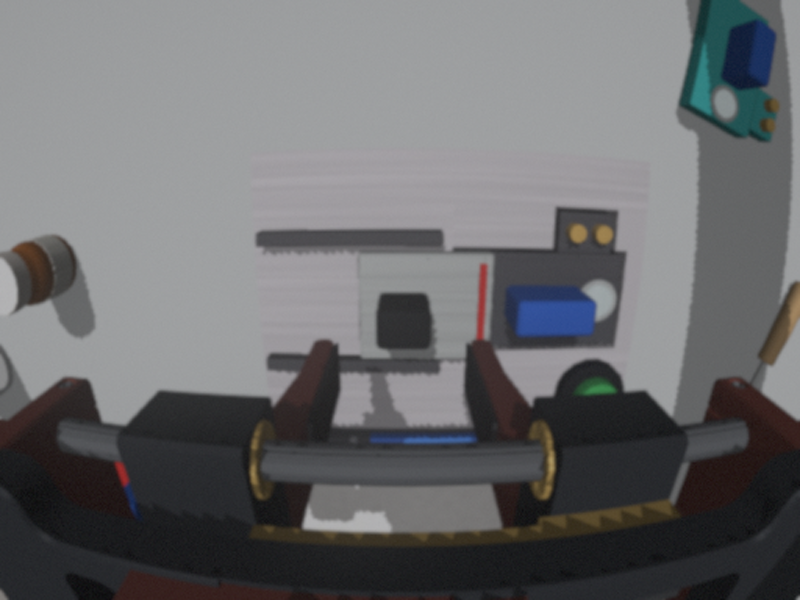

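Clamp home: travel 49.7 mm, knob at −80.4 mm. The view shows the plate over the cassette's −y end. Triangulating the button.

```bash
python3 - <<'E'
from h import *
A=np.zeros((3,3));b_=np.zeros(3);rays=[]
for n in ("w1","w3","w5","w7"):
    im,p=load(n);hsv=cv2.cvtColor(im,cv2.COLOR_RGB2HSV)
    B=max(blob(im,(hsv[...,0]>45)&(hsv[...,0]<80)&(hsv[...,1]>100)),key=lambda b:b[0])
    ct=cv2.findContours(B[2].astype(np.uint8),cv2.RETR_EXTERNAL,cv2.CHAIN_APPROX_NONE)[0][0]
    (c,r)=cv2.minEnclosingCircle(ct); o,d=ray("wrist",B[1],p)
    d/=np.linalg.norm(d);M=np.eye(3)-np.outer(d,d);A+=M;b_+=M@o;rays.append((o,d))
    print(n,B[0],B[1],c,r,(onz("wrist",B[1],.05,p)[:2]-PK)@np.c_[EX,EY])
X=np.linalg.solve(A,b_);print(X,(X[:2]-PK)@np.c_[EX,EY],[round(1000*np.linalg.norm(np.cross(X-o,d)),1) for o,d in rays])
E
```

```text
w1 327 [315.47094801 194.18042813] (315.370361328125, 194.11111450195312) 10.44757080078125 [0.06325951 0.03885615]
w3 525 [311.48       113.31047619] (311.53082275390625, 113.23567962646484) 13.227461814880371 [0.06225594 0.03660066]
w5 749 [323.92389853 147.72630174] (324.0, 147.85000610351562) 15.669262886047363 [0.06313464 0.03579526]
w7 863 [326.57358053  82.        ] (326.6103210449219, 81.95008850097656) 16.741790771484375 [0.06285296 0.03804959]
[0.55021946 0.20030335 0.05889523] [0.06074306 0.03707827] [np.float64(0.3), np.float64(0.3), np.float64(0.3), np.float64(0.3)]
```

Button top is at bay (60.7, 37.1) mm, z 0.059, with ray residuals of 0.3 mm. Pressing with shut fingers.

```bash
python3 - <<'E'
from h import *
q=down(YAW+np.pi/2); x,y=.0607,.0371
movel(bay(0,-.0804,.15),v=.2); command_gripper(0.0)
move_pose(bay(x,y,.11),q); movel(bay(x,y,.068),v=.1); wait(.2); f0=get_ft_force()
r=movel(bay(x,y,.057),v=.02,until_force=2); z1=get_tcp_pos()[2]; print(r,z1,(get_ft_force()-f0).round(1))
r=movel(bay(x,y,.046),v=.02,until_force=16); z2=get_tcp_pos()[2]; print(r,z2,(get_ft_force()-f0).round(1),get_time())
im,p=shot("w9")
E
```

```text
True 0.05949059621133044 [ 0.3 -0.7  2.8]
True 0.05626282676162385 [-2.7 -1.3  9. ] 30.5917
```

```bash
python3 - <<'E'
from h import *
x,y=.0607,.0371
for F in (12,25):
    r=movel(bay(x,y,.046),v=.012,until_force=F); print(r,get_tcp_pos()[2],get_ft_force().round(1),get_time())
wait(.3); print(get_tcp_pos()[2],get_ft_force().round(1))
im,p=shot("w10")
cv2.imwrite("pics/w10z.png",cv2.resize(im[:,:,::-1],(800,600),interpolation=cv2.INTER_CUBIC))
s=read_camera("side"); cv2.imwrite("pics/s10.png",cv2.resize(s[125:225,180:300,::-1],None,fx=6,fy=6,interpolation=cv2.INTER_CUBIC))
E
```

```text
True 0.05634824008569313 [-1.9 -0.2  7.3] 30.95
True 0.05625028161484258 [-2.3 -1.   9.2] 31.3333
0.05626433052527566 [-2.2 -0.3 10.3]
```

View pics/w10z.png

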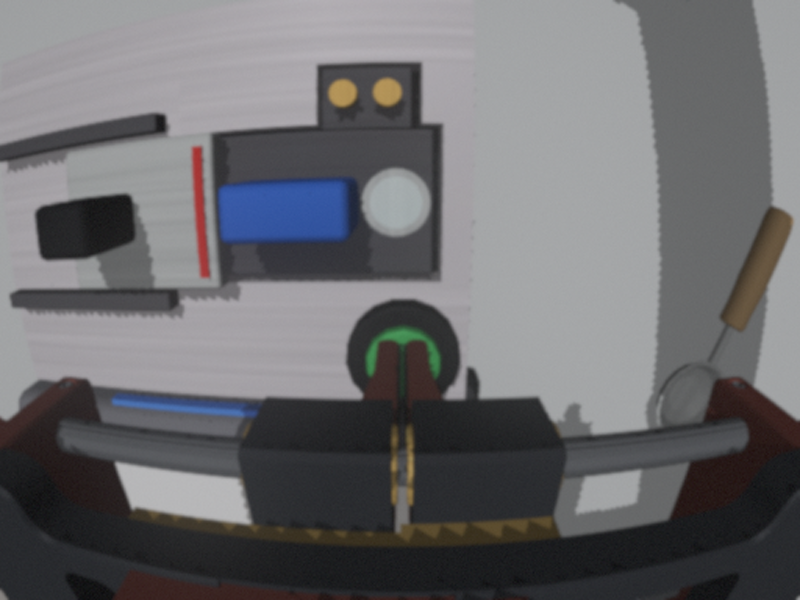

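View pics/s10.png

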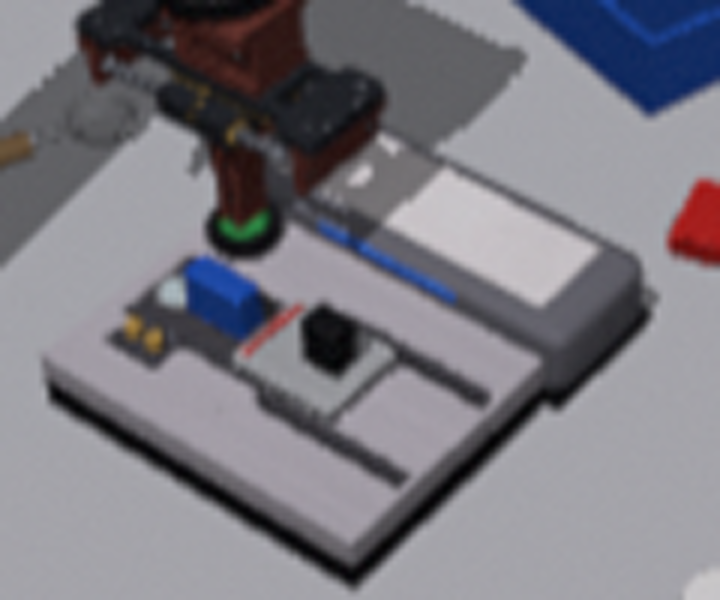

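The fingertips (378–430) are inside the green top, which is now flush with its ring. The stop at z 0.0563 is stiff. I'll check the travel by reading the force while letting go.

```bash
python3 - <<'E'
from h import *
x,y=.0607,.0371
z0=get_tcp_pos()[2]
for i in range(10):
    movel(bay(x,y,z0+.0008*(i+1)),v=.02); print(round(get_tcp_pos()[2],4),get_ft_force().round(1)[2],end="; ")
movel(bay(x,y,.12),v=.15); wait(.1);print(get_ft_force().round(1),get_time())
E
```

```text
0.0573 3.7; 0.0579 3.5; 0.0587 3.8; 0.0596 2.8; 0.0603 2.8; 0.061 2.3; 0.0618 1.6; 0.0624 0.7; 0.0634 -0.4; 0.0643 0.3; [-0.2 -0.1 -0.8] 34.8583
```

The force fades to zero at z≈0.0624, so travel from the 0.0563 stop is about 6 mm and the button was right down. Final look before handing in.

```bash
python3 - <<'E'
from h import *
move_pose(bay(0.0,-.0,.28),down(YAW+np.pi/2)); im,p=shot("w11")
cv2.imwrite("pics/w11z.png",cv2.resize(im[:,:,::-1],(800,600),interpolation=cv2.INTER_CUBIC))
movel(np.r_[.40,.25,.30],v=.25)
t=read_camera("top"); cv2.imwrite("pics/t11.png",cv2.resize(t[:,:,::-1],(800,600),interpolation=cv2.INTER_CUBIC)); print(get_time())
E
```

```text
36.425
```

View pics/w11z.png

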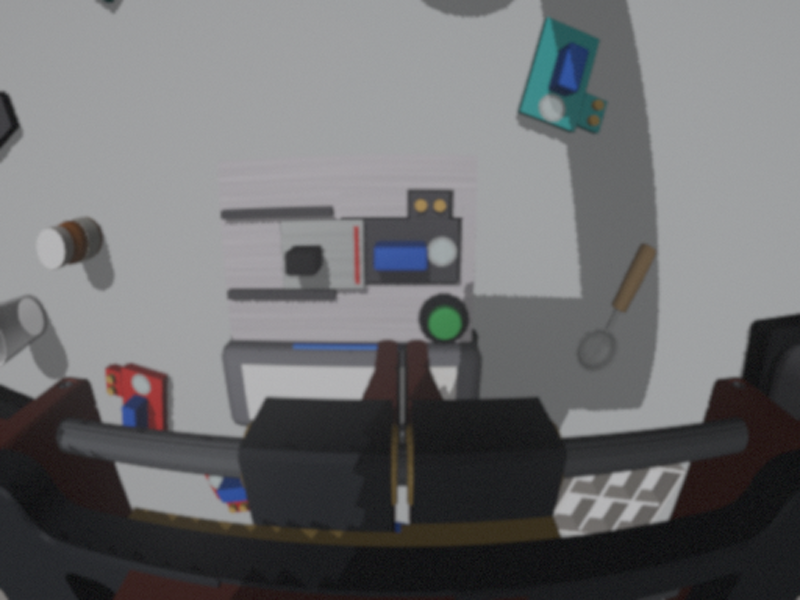

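View pics/t11.png

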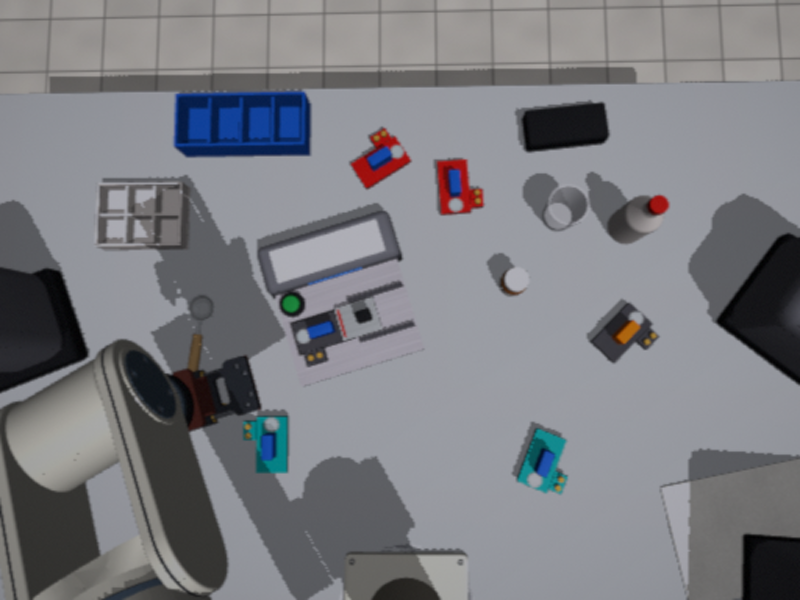

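The final views show the cassette flat in the pocket, the clamp over its end and the button back up. The orange cassette, jar, beaker, bottle, spoon and look-alikes are where they started, and the arm is clear.

```bash
python3 -c "
from station import *
job_done(); print(get_time())"
```

```text
the job is handed in; nothing more can be done
the job is handed in; nothing more can be done
```

The blue-handled cassette is loaded, the clamp is closed over its end, and the start button was pressed and let go. I handed the job in at about 36 s; it reports no verdict.

- **Clamp back:** I slid it by the knob to a hard stop, with the knob 130.2 mm from the pocket centre (130 expected).
- **Cassette:** I lifted it, turned it about 156° and lowered it under a force stop. It touched down within 0.1 mm of the predicted floor height. In the wrist and side views it lies flat, with the tab in its recess.
- **Clamp home:** It travelled 49.7 mm (50 expected) to a firm stop, with the knob 80.4 mm from the pocket centre (80 expected).
- **Start button:** It reached a stiff stop. The force while letting go showed about 6 mm of travel, and it sprang back.
- **Everything else:** In the last top view the orange cassette, the bystanders and the look-alikes look unmoved, and the arm is clear.

**Disagreements:**
- The first pocket measurement came out 1.5–2.5 mm narrow; a closer look and the knob position corrected it.
- The first button push read only 3.2 mm after contact, because contact registered late. The release check settled it.
- The cassette drooped 1–2° in the grip before it was seated.

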